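# Close a sealant pressure pot with wing nuts, crosswise in two rounds

### The arm

A 7-joint arm with a two-finger parallel gripper is mounted at the origin on a cart in front of the work surface, level with it; the furniture and walls round the work are solid. World frame = base frame: x ahead of the robot, y to its left, z up, the work surface at z = 0. Lengths are in m, angles in rad, forces in N, time in s.
With the tool pointing down it reaches from about 0.35 to 0.9 m from the base axis. Payload 19.9 kg.
Tool frame: the origin (TCP) lies on the centre line of the jaws, within the pads' length; the fingertips stand 8 mm ahead of it and the grasp point (between the pads) lies 11 mm behind it; z points along the fingers, y is the direction in which the jaws open and shut (so a half turn about z gives the same grasp; the last joint's range is limited). The gripper opens to 85 mm and grips with 20 to 120 N. Pads are 22 mm wide; open, the fingers measure 114 mm over their backs; the gripper's body (76 mm by 85 mm) begins 54 mm behind the grasp point. The pads swing forward as they close: fully open they stand 13 mm farther back than shut.
Start: joints at [1.252, 0.417, -0.01, 1.614, 0.005, 1.111, -0.053], TCP at [0.171, -0.601, 0.239] pointing down, gripper open.
Joint ranges: [-2.81, 2.81], [-0.39, 2.02], [-1.27, 1.25], [0.06, 2.57], [-1.19, 4.33], [0.19, 2], [-2.82, 2.82]. Speed limits (rad/s): [1.89, 1.89, 2.39, 2.39, 3.01, 3.01, 3.01].

### API

Orientations are given as a rotation vector (axis times angle).
In Python, from workcell import arm gives the robot as it stands.
- The arm moves only by the tool arm_command, never from a script. Its argument "commands" is text: rows parted by semicolons, each of 7 numbers parted by spaces: the shift along the tool's x, y, z in mm, then the turn, a rotation vector about the tool's x, y, z in rad, then the opening, from 0 (shut) to 1 (fully open). A call has 1 to 5 rows; each row shifts and turns the commanded pose from where the row before left it, along the tool's axes as they then stand; what a row does not reach is not made up. A row lasts 1/8 s, in which the tool goes at most 62.5 mm and 10.7 degrees, less where a joint would pass 70% of its speed; a pose out of reach is approached as far as the arm can. A call with a gripper value outside its range is refused whole. The fingers move at their own pace and stop on an object; the grip force is fixed at half the most. Time passes only in rows, so rows that do not move let the fingers close. It gives the time, the measured TCP pose, the force and the opening at its end, in the units of the state.
- arm.sense(): the state, without advancing time (a new reading comes with each control period).
- arm.get_image(name): name is "side" or "top"; returns (picture, depth): 384x512x3 uint8, blue, green, red; 384x512 float32, m along the optical axis (not along the pixel's ray), 0 where there is no reading.
- arm.camera_model(name): a dict with "intrinsics" (3x3 intrinsics, pixels), "dist_coeffs" ([k1, k2, p1, p2, k3] as OpenCV has them; the pictures are not rectified), "cam_to_world" (4x4, takes a point from camera to world coordinates). Camera axes: x right, y down, z forward; pixel columns grow to the right and rows downward; lengths in m; the calibration is good to about 2 mm. A picture is of the moment at which its call begins. camera_model takes no time and is no camera call.
- arm.hand_in(): hands the job in, once; it reports no verdict.
The state is a dict: "t": time; "qpos": joint angles; "joint_velocities": joint speeds; "tau": joint torques, N m; "eef_pos": TCP position; "eef_rot": TCP orientation; "wrist_force": force on the tool from outside, world axes, zero at the start; "wrist_torque": the same for the moment, N m; "gripper_width": opening from 0.0 (shut) to 1.0 (fully open).
Only numpy, scipy, OpenCV 4.12 (cv2) and the standard library are available. Lean on these libraries where they do the work, as an engineer would, in place of code of your own. Each camera call takes 0.05 s, during which the arm holds its last target.

### The job

The lid of the tyre-sealant pressure pot lies on its gasket with the four wing nuts only just started: tighten it evenly. Going crosswise (a nut, the one opposite it, then the other two), turn each clockwise by only about a sixth of a turn (60 degrees); when all four have had that, let go and take each nut again by its turned wings for a second crosswise round, and turn it as far as it goes. Leave the things that stand round the pot where they are.

Things in the scene. Friction and masses are not known exactly. Their poses are not given: they have to be found in the camera images.
- lid_centre (a point): Pressure pot: round aluminium tank with a flat dark steel lid, 208 mm across; it stands firmly and cannot be shifted. This point is the middle of the lid at the height of its flat rim, 117 mm above the bench. z is up. The four nuts sit on a circle of 82 mm radius at 45, 135, 225 and 315 degrees anticlockwise from the pot's x axis. The middle of the lid (within 35 mm of this point) carries a low valve and plug up to 52 mm above the rim; the valve's pull ring is the top of it.
- nut_1 (a joint): Angle of wing nut 1 in rad: grows as the nut is turned clockwise seen from above. 0 = wings in line with the middle of the lid; starts between 0 and 0.3; 2.1 = fully tight, a firm stop. The gasket makes it stiffer as it closes (0.28 N m at first, 0.46 N m at the stop); the nut stays where it is left.
- nut_2 (a joint): Angle of wing nut 2 in rad: grows as the nut is turned clockwise seen from above. 0 = wings in line with the middle of the lid; starts between 0 and 0.3; 2.1 = fully tight, a firm stop. The gasket makes it stiffer as it closes (0.28 N m at first, 0.46 N m at the stop); the nut stays where it is left.
- nut_3 (a joint): Angle of wing nut 3 in rad: grows as the nut is turned clockwise seen from above. 0 = wings in line with the middle of the lid; starts between 0 and 0.3; 2.1 = fully tight, a firm stop. The gasket makes it stiffer as it closes (0.28 N m at first, 0.46 N m at the stop); the nut stays where it is left.
- nut_4 (a joint): Angle of wing nut 4 in rad: grows as the nut is turned clockwise seen from above. 0 = wings in line with the middle of the lid; starts between 0 and 0.3; 2.1 = fully tight, a firm stop. The gasket makes it stiffer as it closes (0.28 N m at first, 0.46 N m at the stop); the nut stays where it is left.
- nut_1_wings (a point): Steel wing nut 1, numbered anticlockwise from above round the lid (1 is opposite 3, 2 is opposite 4), on an upright stud that stands 8 mm above the wings. This point is on the stud's axis at half the height of the wings, 33 mm above the lid's rim. x runs along the wings, z is up. Wings: 72 mm from tip to tip, 12 mm thick, 22 mm high, with round ends; the hub between them is 14 mm across, widening to 25 mm at its foot on the lid.
- nut_2_wings (a point): Steel wing nut 2, numbered anticlockwise from above round the lid (1 is opposite 3, 2 is opposite 4), on an upright stud that stands 8 mm above the wings. This point is on the stud's axis at half the height of the wings, 33 mm above the lid's rim. x runs along the wings, z is up. Wings: 72 mm from tip to tip, 12 mm thick, 22 mm high, with round ends; the hub between them is 14 mm across, widening to 25 mm at its foot on the lid.
- nut_3_wings (a point): Steel wing nut 3, numbered anticlockwise from above round the lid (1 is opposite 3, 2 is opposite 4), on an upright stud that stands 8 mm above the wings. This point is on the stud's axis at half the height of the wings, 33 mm above the lid's rim. x runs along the wings, z is up. Wings: 72 mm from tip to tip, 12 mm thick, 22 mm high, with round ends; the hub between them is 14 mm across, widening to 25 mm at its foot on the lid.
- nut_4_wings (a point): Steel wing nut 4, numbered anticlockwise from above round the lid (1 is opposite 3, 2 is opposite 4), on an upright stud that stands 8 mm above the wings. This point is on the stud's axis at half the height of the wings, 33 mm above the lid's rim. x runs along the wings, z is up. Wings: 72 mm from tip to tip, 12 mm thick, 22 mm high, with round ends; the hub between them is 14 mm across, widening to 25 mm at its foot on the lid.
- sealant_bottle: upright plastic bottle, 54 x 54 x 136 mm, origin under its centre; stands behind the pot
- grease_jar: round jar, 54 mm across, 70 mm high, origin under its centre; left of the pot
- parts_dish: low round metal dish of screws, 127 mm across, 24 mm high, origin under its centre; right of the pot
- brush: small brush, 175 x 18 x 24 mm, lying; origin under its centre; behind the pot on the right
- hex_key: T-handle hex key, 156 x 86 x 19 mm, lying; origin under its centre; in front of the pot on the right
Things that resemble listed ones, but are neither listed nor needed, are in the scene too. There is more than one size of the grease_jar; the one meant has the size given above.

How it is judged:
On the way, in this order (a step that is already met when the one before it is completed fails the run):
1. first round, first pair: two opposite nuts have had their part turn, the other two are still as they were (((value of joint each of nut_1, nut_3 above 0.65 rad and value of joint each of nut_2, nut_4 below 0.5 rad) or (value of joint each of nut_2, nut_4 above 0.65 rad and value of joint each of nut_1, nut_3 below 0.5 rad))), for 0.2 s.
2. first round complete: all four nuts have had their part turn and none is fully tight (value of joint nut_1 between 0.65 and 1.65 rad and value of joint nut_2 between 0.65 and 1.65 rad and value of joint nut_3 between 0.65 and 1.65 rad and value of joint nut_4 between 0.65 and 1.65 rad), for 0.2 s.
3. second round, first pair: two opposite nuts are fully tight, the other two not yet (((value of joint each of nut_1, nut_3 above 1.8 rad and value of joint each of nut_2, nut_4 below 1.65 rad) or (value of joint each of nut_2, nut_4 above 1.8 rad and value of joint each of nut_1, nut_3 below 1.65 rad))), for 0.2 s.
At the end, for the whole second after the job is handed in: All four wing nuts are fully tight (each turned beyond 1.8 rad, within 0.3 rad of its stop) and the things round the pot are at rest (value of joint each of nut_1, nut_2, nut_3, nut_4 above 1.8 rad and linear speed of each of sealant_bottle, grease_jar, parts_dish, brush, hex_key below 0.02 m/s); the robot touches nothing.
It fails at once if a nut was made fully tight while another had not had its first part turn, so the lid was cocked (value of joint any of nut_1, nut_2, nut_3, nut_4 above 1.8 rad and value of joint any of nut_1, nut_2, nut_3, nut_4 below 0.65 rad).
It fails at once if a thing standing round the pot was moved by more than 40 mm (distance of any of sealant_bottle, grease_jar, parts_dish, brush, hex_key from where it was at the start of the episode above 0.04 m).
It also fails if it takes over 72 s, if anything falls off the work surface, if the arm or the gripper's body presses on something with over 40 N, if the wrist force passes 120 N, or if a joint passes its speed limit or range.

## Working session

There is one attempt and no reset: what is moved stays moved. The work goes in short steps, Python scripts to look and compute and a tool call to move; the robot and the scene stay as the last step left them, time stands still between calls to the robot, and variables do not carry over. Pictures are saved under pics/ and viewed, and the job is handed in when it is done.

Besides the shell and the picture viewer there is one more tool, called after ">>>" as name(argument=value, ...) on one line, values as JSON. arm_command: Moves the arm, as the interface text tells. Its arguments: {"type":"object","properties":{"commands":{"type":"string"}},"required":["commands"]}

```bash
ls; mkdir -p pics; python3 - <<'E'
from workcell import arm
import cv2,numpy as np
s=arm.sense()
for k,v in s.items(): print(k,np.round(v,3))
for n in("top","side"):
    p,d=arm.get_image(n); cv2.imwrite(f"pics/{n}0.png",p); np.save(f"pics/{n}0.npy",d)
    m=arm.camera_model(n); print(n,{k:np.round(v,4).tolist() for k,v in m.items()})
E
```

```text
pics
t 0.0
qpos [ 1.252  0.418 -0.01   1.614  0.005  1.111 -0.053]
joint_velocities [ 0.002 -0.    -0.    -0.001  0.    -0.    -0.002]
tau [ 2.0000e-03 -8.6444e+01  6.7900e-01 -4.3489e+01  1.9000e-02  8.0000e-03
 -0.0000e+00]
eef_pos [ 0.171 -0.601  0.239]
eef_rot [-3.11  -0.435  0.   ]
wrist_force [-0.438  0.208  0.677]
wrist_torque [0.075 0.039 0.02 ]
gripper_width 1.003
top {'intrinsics': [[478.9676, 0.0, 251.3671], [0.0, 478.9676, 193.3126], [0.0, 0.0, 1.0]], 'dist_coeffs': [-0.0228, 0.0, 0.0, 0.0, 0.0], 'cam_to_world': [[-0.0249, -0.9942, 0.1049, 0.4292], [-0.9994, 0.0223, -0.0253, -0.0341], [0.0228, -0.1054, -0.9942, 1.4482], [0.0, 0.0, 0.0, 1.0]]}
side {'intrinsics': [[369.8109, 0.0, 263.5966], [0.0, 369.8109, 196.5526], [0.0, 0.0, 1.0]], 'dist_coeffs': [-0.0176, 0.0, 0.0, 0.0, 0.0], 'cam_to_world': [[-0.81, -0.2889, 0.5103, -0.028], [-0.5861, 0.3687, -0.7215, 0.8252], [0.0203, -0.8835, -0.4679, 0.6515], [0.0, 0.0, 0.0, 1.0]]}
```

View pics/top0.png

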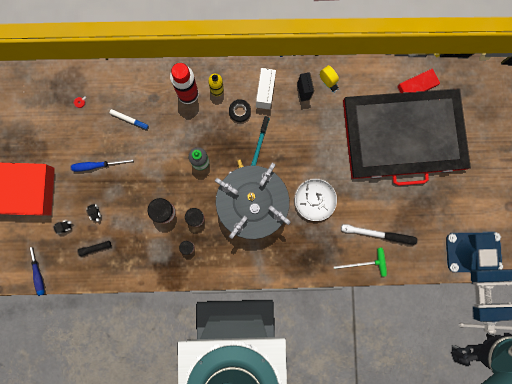

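View pics/side0.png

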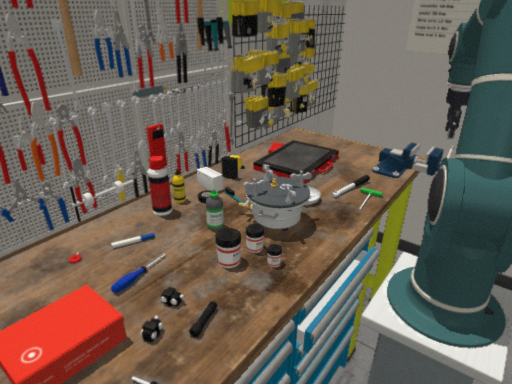

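```bash
cat > h.py <<'E'
from workcell import arm
import cv2,numpy as np
def world(n,d):
    m=arm.camera_model(n);K=np.array(m["intrinsics"]);D=np.array(m["dist_coeffs"]);T=np.array(m["cam_to_world"])
    h,w=d.shape;u,v=np.meshgrid(np.arange(w),np.arange(h))
    q=cv2.undistortPoints(np.stack([u,v],-1).reshape(-1,1,2).astype(float),K,D).reshape(h,w,2)
    P=np.dstack([q[...,0]*d,q[...,1]*d,d]);return P@T[:3,:3].T+T[:3,3]
def nuts(p,d,n="top",c=None,pr=True):
    W=world(n,d);z=W[...,2]
    out=[]
    for k in range(4):
        a=np.pi/4+k*np.pi/2
        pass
    return W
E
python3 - <<'E'
from h import *
p=cv2.imread("pics/top0.png");d=np.load("pics/top0.npy");W=world("top",d)
x=W[...,0];y=W[...,1];z=W[...,2]
b=z[150:250,200:310]
print(np.percentile(z[280:290,100:300],50))
m=np.zeros_like(z,bool);m[150:250,205:300]=True
lid=m&(z>.105)&(z<.128)
pts=W[lid];print("lid",len(pts),pts.min(0),pts.max(0),np.median(pts[:,2]))
(c,r)=cv2.minEnclosingCircle(pts[:,:2].astype(np.float32));print(c,r)
w=m&(z>.14)
n,l,s,cc=cv2.connectedComponentsWithStats(w.astype(np.uint8))
for i in range(1,n):
    q=W[l==i]
    if len(q)<8: continue
    e,V=np.linalg.eigh(np.cov(q[:,:2].T));print(cc[i],len(q),q.mean(0).round(4),"max z",q[:,2].max().round(3),"axis deg",np.degrees(np.arctan2(V[1,1],V[0,1])).round(1),np.sqrt(e).round(4))
cr=cv2.resize(p[150:255,200:315],None,fx=5,fy=5,interpolation=cv2.INTER_CUBIC);cv2.imwrite("pics/crop0.png",cr)
E
```

```text
-0.00024583414575574114
lid 3561 [ 0.44473916 -0.17325619  0.10623138] [0.64815587 0.03188415 0.12794673] 0.11832177677663758
(0.5463693737983704, -0.06999929994344711) 0.10384071618318558
[266.89473684 174.45614035] 114 [ 0.6158 -0.1105  0.1588] max z 0.175 axis deg 147.4 [0.0035 0.0205]
[226.14166667 186.09166667] 120 [0.5864 0.001  0.1582] max z 0.172 axis deg 55.7 [0.0034 0.0202]
[251.         195.86363636] 22 [ 0.5589 -0.0659  0.1523] max z 0.175 axis deg -169.5 [0.0034 0.0038]
[278.88617886 214.91056911] 123 [ 0.5042 -0.139   0.1688] max z 1.448 axis deg 55.6 [0.0118 0.0204]
[238.00847458 226.90677966] 118 [ 0.4747 -0.0286  0.1701] max z 1.448 axis deg 143.2 [0.0045 0.0205]
```

View pics/crop0.png

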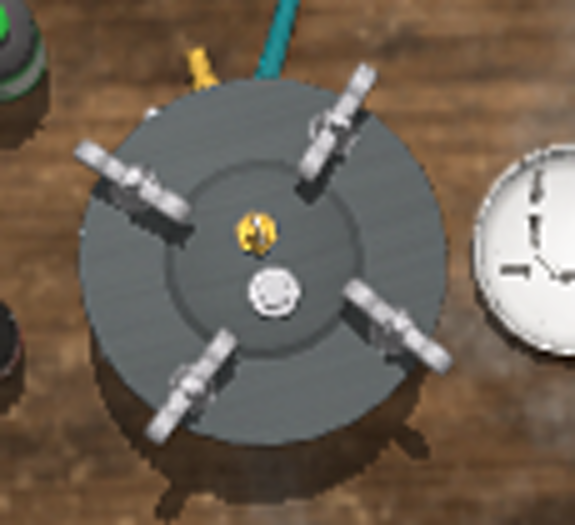

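```bash
cat >> h.py <<'E'
def fit(p,d,pr=True):
    from scipy.optimize import least_squares
    W=world("top",d);z=W[...,2];m=np.zeros_like(z,bool);m[150:255,200:315]=True
    w=m&(z>.145)&(z<.18)&(np.hypot(W[...,0]-.546,W[...,1]+.07)>.04)&(np.hypot(W[...,0]-.546,W[...,1]+.07)<.125)
    n,l,s,cc=cv2.connectedComponentsWithStats(w.astype(np.uint8));R=[]
    for i in range(1,n):
        q=W[l==i]
        if len(q)<40: continue
        r=cv2.minAreaRect((q[:,:2]*1000).astype(np.float32))
        e,V=np.linalg.eigh(np.cov(q[:,:2].T));a=np.degrees(np.arctan2(V[1,1],V[0,1]))%180
        R.append((q[:,:2].mean(0),np.array(r[0])/1000,a,len(q),r[1]))
    C=np.array([x[1]*.5+x[0]*.5 for x in R])
    f=lambda v:np.concatenate([[min((np.array([v[0]+.082*np.cos(v[2]+k*np.pi/2),v[1]+.082*np.sin(v[2]+k*np.pi/2)])-c for k in range(4)),key=np.linalg.norm)] for c in C]).ravel()
    s=least_squares(f,[.546,-.07,np.radians(60)]);v=s.x
    print("centre",v[:2].round(4),"phase",np.degrees(v[2]).round(1),"res mm",(s.fun*1000).round(1))
    for r in R:
        c=min((v[:2]+.082*np.array([np.cos(v[2]+k*np.pi/2),np.sin(v[2]+k*np.pi/2)]) for k in range(4)),key=lambda t:np.linalg.norm(t-r[1]))
        ra=np.degrees(np.arctan2(*(c-v[:2])[::-1]));print("nut fit",c.round(4),"mean",r[0].round(4),"rect",r[1].round(4),"wing az",r[2].round(1),"radial",ra.round(1),"turn(mod180)",((ra-r[2])%180).round(1),r[3],np.round(r[4],0))
def go(x,y,z,az,s=None):
    """print deltas from the present pose"""
    from scipy.spatial.transform import Rotation as Ro
    s=s or arm.sense();R=Ro.from_rotvec(s["eef_rot"]).as_matrix();p=np.array(s["eef_pos"])
    xa=np.degrees(np.arctan2(R[1,0],R[0,0]));d=(np.array([x,y,z])-p)*1000
    Rt=np.column_stack([[np.cos(np.radians(az)),np.sin(np.radians(az)),0],[np.sin(np.radians(az)),-np.cos(np.radians(az)),0],[0,0,-1]])
    print("t",round(s["t"],2),"pos",p.round(4),"xaz",xa.round(1),"tilt",R[:,2].round(3),"q7",round(s["qpos"][6],2),"F",np.round(s["wrist_force"],1),"M",np.round(s["wrist_torque"],2),"g",round(s["gripper_width"],2))
    print("world d",d.round(1),"tool d now",(R.T@d).round(1),"tool d at final az",(Rt.T@d).round(1),"turn rad",np.radians(xa-az).round(3), "rotvec to target",Ro.from_matrix(R.T@Rt).as_rotvec().round(3))
E
python3 - <<'E'
from h import *
fit(cv2.imread("pics/top0.png"),np.load("pics/top0.npy"))
go(.505,-.14,.22,56)
E
```

```text
centre [ 0.5458 -0.0696] phase 59.9 res mm [ 0.2 -0.2  0.2  0.4 -0.1 -0.4 -0.3  0.3]
nut fit [ 0.6167 -0.1107] mean [ 0.616  -0.1104] rect [ 0.617  -0.1106] wing az 147.4 radial -30.1 turn(mod180) 2.5 112 [12. 72.]
nut fit [0.5869 0.0013] mean [0.5866 0.001 ] rect [0.5869 0.0009] wing az 55.8 radial 59.9 turn(mod180) 4.1 117 [70. 12.]
nut fit [ 0.5046 -0.1405] mean [ 0.5049 -0.1399] rect [ 0.5046 -0.1403] wing az 49.1 radial -120.1 turn(mod180) 10.8 118 [70. 13.]
nut fit [ 0.4749 -0.0284] mean [ 0.4751 -0.0286] rect [ 0.4753 -0.0288] wing az 141.9 radial 149.9 turn(mod180) 7.9 117 [12. 70.]
t 0.1 pos [ 0.1713 -0.6007  0.2387] xaz 15.9 tilt [-0.     0.001 -1.   ] q7 -0.05 F [ 0.1  1.3 -0.5] M [ 0.07 -0.08  0.05] g 1.0
world d [333.7 460.7 -18.7] tool d now [ 447.2 -351.6   19.1] tool d at final az [568.6  19.   18.7] turn rad -0.7 rotvec to target [-0.001 -0.    -0.7  ]
```

>>> arm_command(commands="35 -28 0 0 0 -0.145 0.45; 39 -22 0 0 0 -0.145 0.45; 42 -17 0 0 0 -0.145 0.45; 44 -10 0 0 0 -0.145 0.45; 45 -4 0 0 0 0 0.45")

```text
t: 0.72
eef_pos: [0.3039, -0.4172, 0.2391]
eef_rot: [-2.855, -1.31, 0.0]
wrist_force: [0.2, -0.4, -1.2]
gripper_width: 0.448
```

>>> arm_command(commands="45 -4 0 0 0 0 0.45; 45 -4 0 0 0 0 0.45; 45 -4 0 0 0 0 0.45; 45 -4 0 0 0 0 0.45; 0 0 0 0 0 0 0.45")

```text
t: 1.35
eef_pos: [0.4105, -0.2692, 0.2392]
eef_rot: [-2.853, -1.313, -0.001]
wrist_force: [0.4, -0.9, -0.3]
gripper_width: 0.451
```

```bash
python3 -c "
from h import *
go(.5046,-.1405,.20,49.1)"
```

```text
t 1.35 pos [ 0.4105 -0.2692  0.2392] xaz 49.4 tilt [ 0.     0.001 -1.   ] q7 -0.26 F [ 0.4 -0.9 -0.3] M [ 0.02  0.04 -0.03] g 0.45
world d [ 94.1 128.7 -39.2] tool d now [158.9 -12.2  39.3] tool d at final az [158.8 -13.2  39.2] turn rad 0.006 rotvec to target [-0.    -0.001  0.006]
```

>>> arm_command(commands="40 -3 0 0 0 0 0.45; 40 -3 0 0 0 0 0.45; 40 -3 10 0 0 0 0.45; 39 -3 25 0 0 0 0.45; 0 0 0 0 0 0 0.45")

```text
t: 1.98
eef_pos: [0.504, -0.1418, 0.2025]
eef_rot: [-2.852, -1.31, 0.002]
wrist_force: [-0.5, -1.2, 0.7]
gripper_width: 0.447
```

```bash
python3 -c "
from h import *
go(.5046,-.1405,.141,49.1)
for n in ('top','side'):
    p,d=arm.get_image(n); cv2.imwrite(f'pics/{n}1.png',p)
    u=p[130:270,180:340] if n=='top' else p[120:260,200:360]
    cv2.imwrite(f'pics/{n}1c.png',cv2.resize(u,None,fx=4,fy=4))"
```

```text
t 1.98 pos [ 0.504  -0.1418  0.2025] xaz 49.3 tilt [-0.003  0.002 -1.   ] q7 -0.63 F [-0.5 -1.2  0.7] M [-0.04 -0.01 -0.02] g 0.45
world d [  0.6   1.3 -61.5] tool d now [ 1.4 -0.2 61.5] tool d at final az [ 1.4 -0.4 61.5] turn rad 0.004 rotvec to target [-0.003  0.     0.004]
```

View pics/side1c.png

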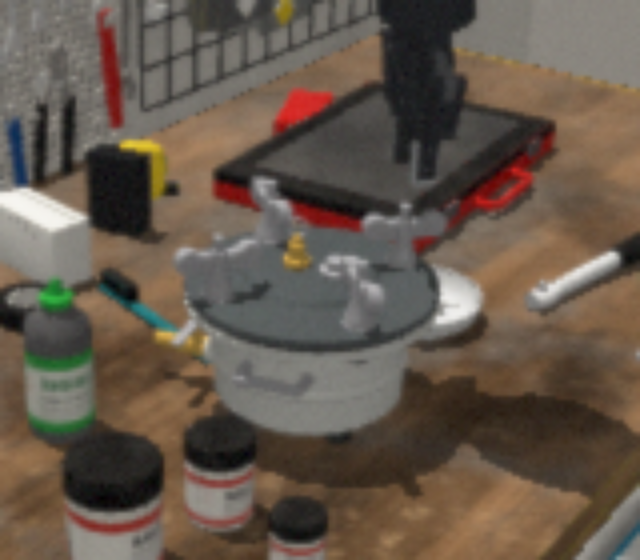

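Side view: the jaws (crop px ~425,180) hang above the stud of the nearest nut (~405,230); nothing touches. Descending.

>>> arm_command(commands="1 0 30 0 0 0 0.45; 0 0 31 0 0 0 0.45; 0 0 0 0 0 0 0.45; 0 0 0 0 0 0 0; 0 0 0 0 0 0 0")

```text
t: 2.7
eef_pos: [0.5043, -0.1431, 0.1449]
eef_rot: [2.857, 1.306, -0.0]
wrist_force: [-9.4, 4.0, 9.9]
gripper_width: 0.133
```

>>> arm_command(commands="0 0 0 0 0 0 0; 0 0 0 0 0 0 0")

```text
t: 2.95
eef_pos: [0.5043, -0.1432, 0.1449]
eef_rot: [2.857, 1.306, -0.0]
wrist_force: [-9.0, 2.3, 12.3]
gripper_width: 0.135
```

```bash
python3 -c "
from h import *
go(.5046,-.1405,.141,49.1)
for n in ('top','side'):
    p,d=arm.get_image(n); cv2.imwrite(f'pics/{n}2.png',p)
    u=p[130:270,180:340] if n=='top' else p[120:260,200:360]
    cv2.imwrite(f'pics/{n}2c.png',cv2.resize(u,None,fx=4,fy=4))"
```

```text
t 2.95 pos [ 0.5043 -0.1432  0.1449] xaz 49.1 tilt [ 0.    -0.001 -1.   ] q7 -0.67 F [-9.   2.3 12.3] M [0.73 2.   0.02] g 0.14
world d [ 0.3  2.7 -3.9] tool d now [ 2.2 -1.5  3.9] tool d at final az [ 2.2 -1.5  3.9] turn rad 0.001 rotvec to target [0.    0.    0.001]
```

View pics/side2c.png

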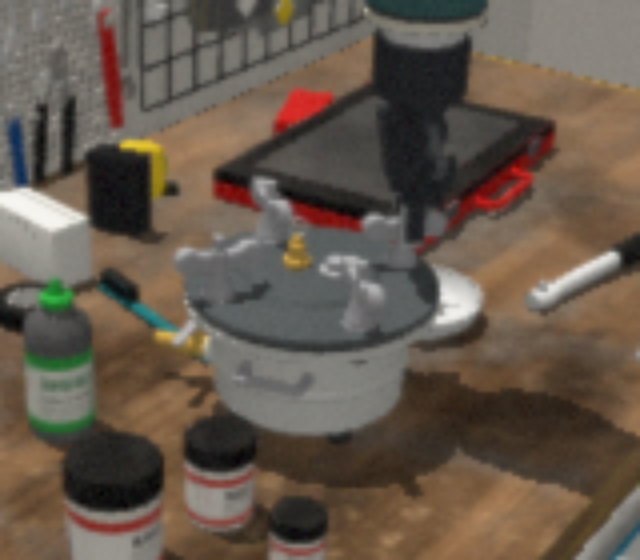

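Jaws hold nut C at the wings: width 0.135 × 85 mm = 11.5 mm fits the 12 mm wing. Turning.

>>> arm_command(commands="0 0 -2 0 0 0.16 0; 0 0 0 0 0 0.16 0; 0 0 0 0 0 0.16 0; 0 0 0 0 0 0.16 0; 0 0 0 0 0 0.16 0")

```text
t: 3.68
eef_pos: [0.503, -0.1407, 0.1451]
eef_rot: [-3.137, -0.086, 0.006]
wrist_force: [-8.7, 16.9, -7.5]
gripper_width: 0.133
```

>>> arm_command(commands="0 0 0 0 0 0.16 0; 0 0 0 0 0 0 0; 0 0 0 0 0 0 0")

```text
t: 4.05
eef_pos: [0.503, -0.1401, 0.1451]
eef_rot: [-3.134, 0.156, 0.006]
wrist_force: [-8.6, 17.5, -7.5]
gripper_width: 0.135
```

```bash
python3 -c "
from h import *
go(.5046,-.1405,.141,-5.9)
for n in ('top','side'):
    p,d=arm.get_image(n); cv2.imwrite(f'pics/{n}3.png',p)
    u=p[130:270,180:340] if n=='top' else p[120:260,200:360]
    cv2.imwrite(f'pics/{n}3c.png',cv2.resize(u,None,fx=4,fy=4))"
```

```text
t 4.05 pos [ 0.503  -0.1401  0.1451] xaz -5.7 tilt [-0.004  0.003 -1.   ] q7 -1.55 F [-8.6 17.5 -7.5] M [3.93 1.92 0.31] g 0.14
world d [ 1.6 -0.4 -4.1] tool d now [1.6 0.2 4.1] tool d at final az [1.6 0.2 4.1] turn rad 0.003 rotvec to target [-0.003  0.004  0.003]
```

View pics/side3c.png

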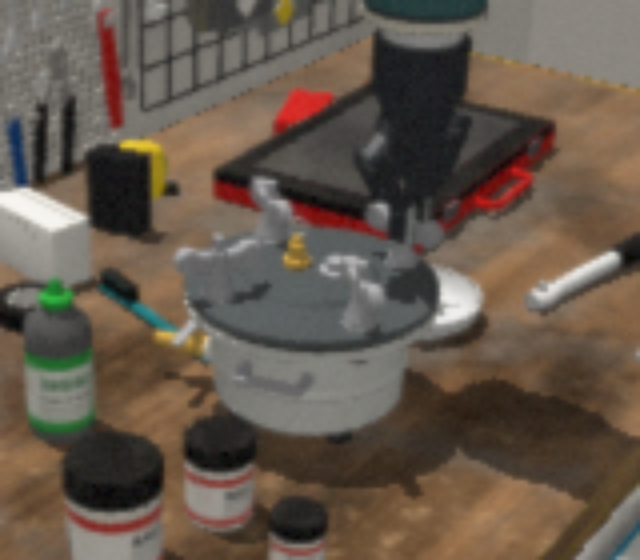

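Nut C's wings have swung round with the jaws. Releasing, lifting, crossing to the opposite nut B.

>>> arm_command(commands="0 0 0 0 0 0 0.45; 0 0 0 0 0 0 0.45; 0 0 -30 0 0 0 0.45; 0 0 -32 0 0 0 0.45; 17 -37 0 0 0 -0.179 0.45")

```text
t: 4.78
eef_pos: [0.5262, -0.1106, 0.2105]
eef_rot: [3.137, 0.117, 0.007]
wrist_force: [1.2, -0.1, -0.0]
gripper_width: 0.448
```

>>> arm_command(commands="24 -33 0 0 0 -0.179 0.45; 29 -29 0 0 0 -0.179 0.45; 34 -23 0 0 0 -0.179 0.45; 0 0 0 0 0 -0.179 0.45; 0 0 0 0 0 -0.179 0.45")

```text
t: 5.4
eef_pos: [0.589, -0.0026, 0.2079]
eef_rot: [2.773, 1.475, 0.001]
wrist_force: [0.0, 0.4, -0.0]
gripper_width: 0.448
```

>>> arm_command(commands="0 0 0 0 0 0 0.45")

```text
t: 5.52
eef_pos: [0.5888, -0.0032, 0.2078]
eef_rot: [2.779, 1.465, 0.001]
wrist_force: [-0.5, 0.4, 0.4]
gripper_width: 0.453
```

```bash
python3 -c "
from h import *
go(.5869,.0013,.144,55.8)
for n in ('top','side'):
    p,d=arm.get_image(n); cv2.imwrite(f'pics/{n}4.png',p)
    if n=='top': fit(p,d)
    u=p[130:270,180:340] if n=='top' else p[120:260,200:360]
    cv2.imwrite(f'pics/{n}4c.png',cv2.resize(u,None,fx=4,fy=4))"
```

```text
t 5.53 pos [ 0.5888 -0.0032  0.2078] xaz 55.6 tilt [ 0.001  0.    -1.   ] q7 -0.83 F [-0.5  0.4  0.4] M [-0.02 -0.02 -0.01] g 0.45
world d [ -1.9   4.5 -63.8] tool d now [ 2.6 -4.1 63.8] tool d at final az [ 2.6 -4.1 63.8] turn rad -0.004 rotvec to target [ 0.001 -0.    -0.004]
centre [ 0.5457 -0.0695] phase 59.8 res mm [ 0.1  0.  -0.1 -0. ]
nut fit [ 0.6166 -0.1106] mean [ 0.6158 -0.1104] rect [ 0.6173 -0.1109] wing az 147.4 radial -30.2 turn(mod180) 2.4 113 [12. 72.]
nut fit [ 0.5045 -0.1404] mean [ 0.5042 -0.1402] rect [ 0.5051 -0.1405] wing az 176.3 radial -120.2 turn(mod180) 63.6 121 [12. 71.]
```

View pics/side4c.png

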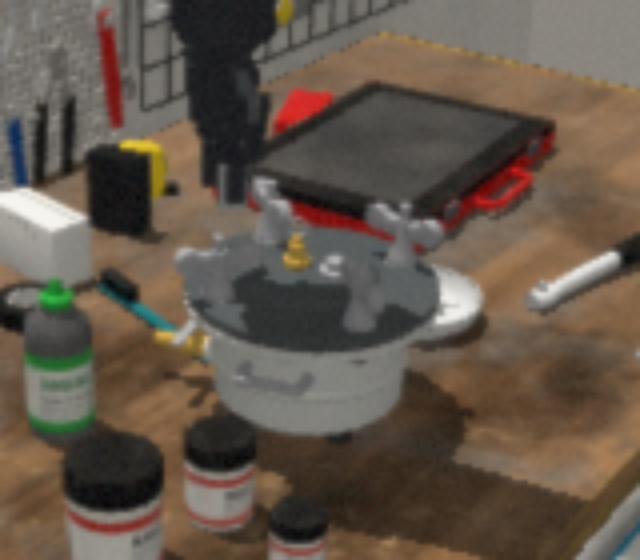

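View pics/top4c.png

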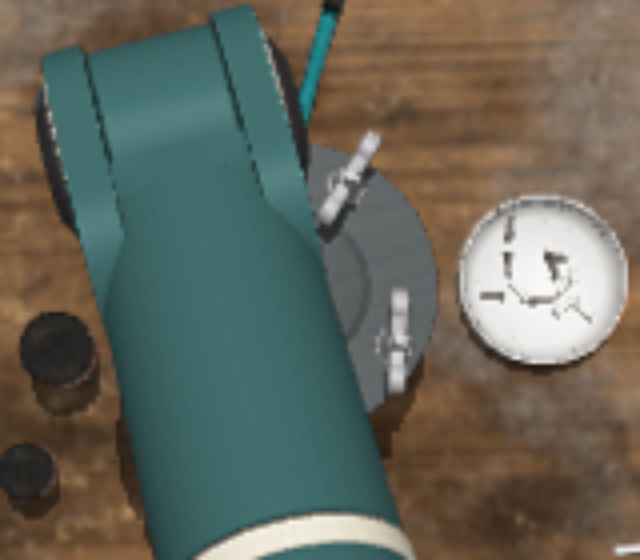

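Top view: nut C (crop px 398,340) now stands at 63.6°, A (350,180) unmoved at 2.4°. Now nut B: correct position, descend, grip, turn 61°.

>>> arm_command(commands="2.5 -4 10 0 0 0 0.45; 0 0 26 0 0 0 0.45; 0 0 26 0 0 0 0.45; 0 0 0 0 0 0 0.45; 0 0 0 0 0 0 0")

```text
t: 6.25
eef_pos: [0.5869, 0.002, 0.146]
eef_rot: [2.778, 1.466, 0.001]
wrist_force: [0.0, 0.7, 0.2]
gripper_width: 0.246
```

>>> arm_command(commands="0 0 0 0 0 0 0; 0 0 0 0 0 0 0; 0 0 0 0 0 0 0; 0 0 0 0 0 0 0")

```text
t: 6.75
eef_pos: [0.5883, 0.001, 0.1467]
eef_rot: [2.777, 1.464, 0.005]
wrist_force: [9.5, -3.0, -4.6]
gripper_width: 0.128
```

```bash
python3 -c "
from h import *
go(.5869,.0013,.144,55.8)
for n in ('side',):
    p,d=arm.get_image(n); cv2.imwrite(f'pics/{n}5.png',p)
    u=p[130:270,180:340] if n=='top' else p[120:260,200:360]
    cv2.imwrite(f'pics/{n}5c.png',cv2.resize(u,None,fx=4,fy=4))"
```

```text
t 6.75 pos [0.5883 0.001  0.1467] xaz 55.6 tilt [ 0.004 -0.    -1.   ] q7 -0.87 F [ 9.5 -3.  -4.6] M [-0.63 -1.86  0.03] g 0.13
world d [-1.4  0.3 -2.7] tool d now [-0.6 -1.3  2.7] tool d at final az [-0.6 -1.3  2.7] turn rad -0.003 rotvec to target [ 0.004 -0.002 -0.003]
```

View pics/side5c.png

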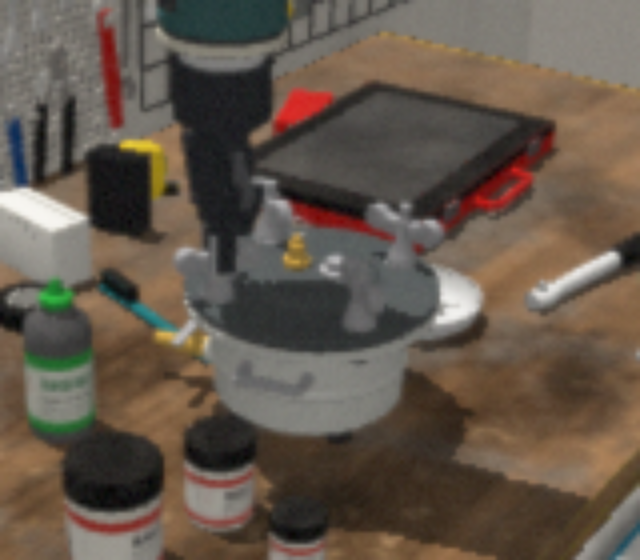

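>>> arm_command(commands="0 0 0 0 0 0.177 0; 0 0 0 0 0 0.177 0; 0 0 0 0 0 0.177 0; 0 0 0 0 0 0.177 0; 0 0 0 0 0 0.177 0")

```text
t: 7.42
eef_pos: [0.588, 0.0017, 0.1467]
eef_rot: [-3.139, -0.127, -0.006]
wrist_force: [7.2, -0.8, -4.5]
gripper_width: 0.133
```

>>> arm_command(commands="0 0 0 0 0 0.177 0; 0 0 0 0 0 0 0; 0 0 0 0 0 0 0; 0 0 0 0 0 0 0.45; 0 0 0 0 0 0 0.45")

```text
t: 8.05
eef_pos: [0.5868, 0.0018, 0.1459]
eef_rot: [-3.138, 0.142, -0.001]
wrist_force: [0.1, 0.3, 0.5]
gripper_width: 0.449
```

>>> arm_command(commands="0 0 -30 0 0 0 0.45; 0 0 -32 0 0 0 0.45; 13 36 0 0 0 -0.178 0.45; 6.5 38 0 0 0 -0.178 0.45; 0 38.5 0 0 0 -0.178 0.45")

```text
t: 8.68
eef_pos: [0.6165, -0.1108, 0.2078]
eef_rot: [3.062, 0.701, 0.001]
wrist_force: [0.9, 0.6, 1.3]
gripper_width: 0.452
```

>>> arm_command(commands="0 0 0 0 0 -0.178 0.45; 0 0 0 0 0 -0.178 0.45; 0 0 0 0 0 -0.178 0.45; 0 0 0 0 0 -0.178 0.45; 0 0 0 0 0 -0.178 0.45")

```text
t: 9.3
eef_pos: [0.6162, -0.1098, 0.2076]
eef_rot: [2.463, 1.95, 0.0]
wrist_force: [-0.5, -0.9, -0.6]
gripper_width: 0.449
```

>>> arm_command(commands="0 0 0 0 0 -0.178 0.45; 0 0 0 0 0 -0.178 0.45; 0 0 0 0 0 -0.178 0.45; 0 0 0 0 0 -0.178 0.45; 0 0 0 0 0 -0.17 0.45")

```text
t: 9.93
eef_pos: [0.6162, -0.1099, 0.2076]
eef_rot: [1.395, 2.815, -0.0]
wrist_force: [0.9, 0.6, -1.4]
gripper_width: 0.451
```

>>> arm_command(commands="0 0 0 0 0 0 0.45")

```text
t: 10.05
eef_pos: [0.6162, -0.1099, 0.2074]
eef_rot: [-1.405, -2.81, -0.0]
wrist_force: [0.3, -0.5, -0.1]
gripper_width: 0.449
```

```bash
python3 -c "
from h import *
go(.6166,-.1107,.145,147.4)
for n in ('top','side'):
    p,d=arm.get_image(n); cv2.imwrite(f'pics/{n}6.png',p)
    if n=='top': fit(p,d)
    u=p[130:270,180:340] if n=='top' else p[120:260,200:360]
    cv2.imwrite(f'pics/{n}6c.png',cv2.resize(u,None,fx=4,fy=4))"
```

```text
t 10.05 pos [ 0.6162 -0.1099  0.2074] xaz 126.9 tilt [-0.  0. -1.] q7 0.49 F [ 0.3 -0.5 -0.1] M [-0.01 -0.   -0.01] g 0.45
world d [  0.4  -0.8 -62.4] tool d now [-0.9 -0.1 62.4] tool d at final az [-0.8 -0.4 62.4] turn rad -0.358 rotvec to target [ 0.    -0.    -0.358]
centre [ 0.5458 -0.0698] phase 60.0 res mm [ 0.3  0.1 -0.3 -0.1]
nut fit [0.5869 0.0012] mean [0.5856 0.0009] rect [0.5876 0.0014] wing az 176.6 radial 60.0 turn(mod180) 63.3 113 [11. 72.]
nut fit [ 0.4748 -0.0287] mean [ 0.4751 -0.0286] rect [ 0.4751 -0.0287] wing az 141.9 radial 150.0 turn(mod180) 8.1 117 [12. 70.]
```

View pics/top6c.png

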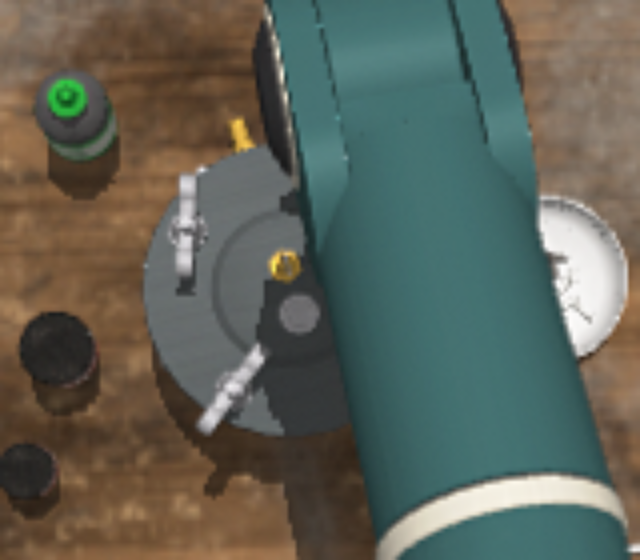

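View pics/side6c.png

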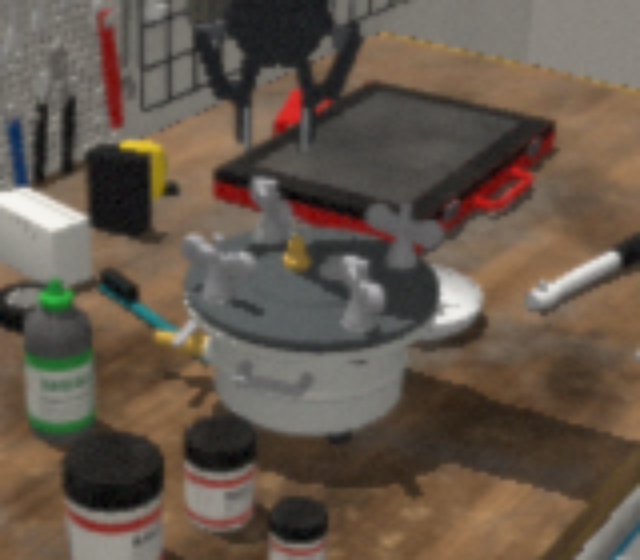

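B now at 63.3°, D unmoved at 8.1° (top crop px 187,230 and 235,390). Finish the wrist turn and take nut A.

>>> arm_command(commands="-0.9 0 0 0 0 -0.179 0.45; 0 0 5 0 0 -0.179 0.45; 0 0 28 0 0 0 0.45; 0 0 28.5 0 0 0 0.45; 0 0 0 0 0 0 0.45")

```text
t: 10.78
eef_pos: [0.6158, -0.1104, 0.1443]
eef_rot: [-0.883, -3.012, 0.001]
wrist_force: [0.0, -0.0, -0.4]
gripper_width: 0.45
```

>>> arm_command(commands="0 0 0 0 0 0 0; 0 0 0 0 0 0 0; 0 0 0 0 0 0 0; 0 0 0 0 0 0 0")

```text
t: 11.28
eef_pos: [0.6177, -0.1098, 0.1473]
eef_rot: [0.879, 3.014, 0.001]
wrist_force: [1.1, 3.6, 7.6]
gripper_width: 0.127
```

```bash
python3 -c "
from h import *
go(.6166,-.1107,.145,147.4)"
```

```text
t 11.28 pos [ 0.6177 -0.1098  0.1473] xaz 147.5 tilt [ 0.003  0.    -1.   ] q7 0.78 F [1.1 3.6 7.6] M [ 0.81 -0.33 -0.  ] g 0.13
world d [-1.1 -0.9 -2.3] tool d now [ 0.5 -1.3  2.3] tool d at final az [ 0.5 -1.3  2.3] turn rad 0.001 rotvec to target [0.002 0.002 0.001]
```

>>> arm_command(commands="0 0 -2 0 0 0.177 0; 0 0 0 0 0 0.177 0; 0 0 0 0 0 0.177 0; 0 0 0 0 0 0.177 0; 0 0 0 0 0 0.177 0")

```text
t: 11.9
eef_pos: [0.6182, -0.1091, 0.1477]
eef_rot: [2.091, 2.343, 0.006]
wrist_force: [18.5, 7.0, -21.9]
gripper_width: 0.131
```

>>> arm_command(commands="0 0 0 0 0 0.177 0; 0 0 0 0 0 0 0; 0 0 0 0 0 0 0; 0 0 0 0 0 0 0.45; 0 0 0 0 0 0 0.45")

```text
t: 12.52
eef_pos: [0.6168, -0.1107, 0.1482]
eef_rot: [2.286, 2.154, -0.0]
wrist_force: [1.0, -0.0, -0.0]
gripper_width: 0.452
```

>>> arm_command(commands="0 0 -30 0 0 0 0.45; 0 0 -32 0 0 0 0.45; 18 -37 0 0 0 -0.163 0.45; 24 -33 0 0 0 -0.163 0.45; 29 -29 0 0 0 -0.163 0.45")

```text
t: 13.15
eef_pos: [0.5087, -0.0492, 0.2101]
eef_rot: [1.69, 2.648, -0.001]
wrist_force: [0.5, -0.2, 0.8]
gripper_width: 0.451
```

>>> arm_command(commands="33 -24 0 0 0 -0.163 0.45; 0 0 0 0 0 -0.163 0.45; 0 0 0 0 0 -0.163 0.45; 0 0 0 0 0 0 0.45; 0 0 0 0 0 0 0.45")

```text
t: 13.78
eef_pos: [0.4744, -0.0298, 0.2099]
eef_rot: [1.012, 2.974, -0.0]
wrist_force: [-0.8, 0.2, -0.2]
gripper_width: 0.449
```

```bash
python3 -c "
from h import *
go(.4748,-.0286,.145,141.9)
for n in ('top','side'):
    p,d=arm.get_image(n); cv2.imwrite(f'pics/{n}7.png',p)
    if n=='top': fit(p,d)
    u=p[130:270,180:340] if n=='top' else p[120:260,200:360]
    cv2.imwrite(f'pics/{n}7c.png',cv2.resize(u,None,fx=4,fy=4))"
```

```text
t 13.78 pos [ 0.4744 -0.0298  0.2099] xaz 142.4 tilt [ 0. -0. -1.] q7 0.72 F [-0.8  0.2 -0.2] M [-0.02  0.03 -0.02] g 0.45
world d [  0.4   1.2 -64.9] tool d now [ 0.4  1.2 64.9] tool d at final az [ 0.4  1.2 64.9] turn rad 0.009 rotvec to target [-0.     0.     0.009]
centre [ 0.5465 -0.0695] phase 59.2 res mm [-0.4 -0.1  0.6 -0.3 -0.2  0.4]
nut fit [0.5885 0.001 ] mean [0.5877 0.0008] rect [0.5901 0.0013] wing az 176.4 radial 59.2 turn(mod180) 62.8 107 [11. 67.]
nut fit [ 0.617  -0.1115] mean [ 0.6163 -0.1113] rect [ 0.6165 -0.1111] wing az 89.7 radial -30.8 turn(mod180) 59.5 122 [71. 12.]
nut fit [ 0.5045 -0.1399] mean [ 0.5041 -0.1402] rect [ 0.5052 -0.1404] wing az 176.3 radial -120.8 turn(mod180) 62.9 122 [12. 71.]
```

View pics/top7c.png

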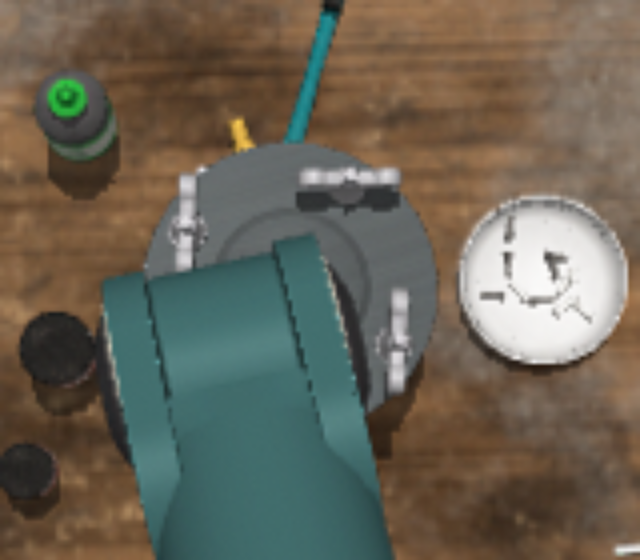

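View pics/side7c.png

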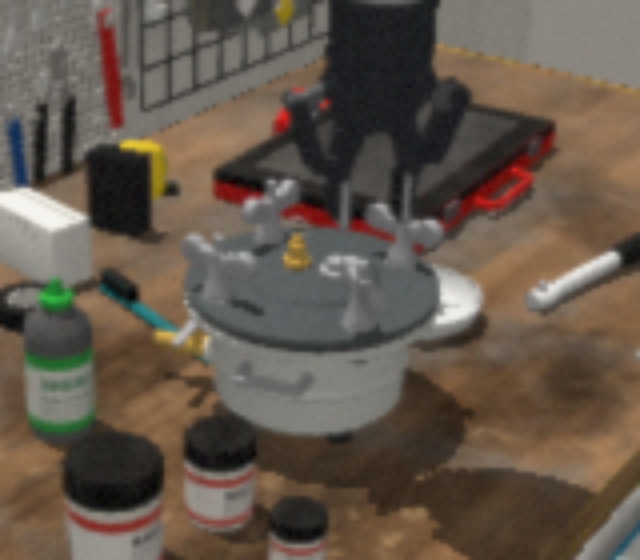

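A stands at ~60° (top crop px 350,180). Now nut D.

>>> arm_command(commands="0.4 1.2 6 0 0 0 0.45; 0 0 29 0 0 0 0.45; 0 0 29 0 0 0 0.45; 0 0 0 0 0 0 0.45; 0 0 0 0 0 0 0")

```text
t: 14.5
eef_pos: [0.4752, -0.0281, 0.1466]
eef_rot: [1.006, 2.976, 0.001]
wrist_force: [0.5, -0.6, 0.4]
gripper_width: 0.252
```

>>> arm_command(commands="0 0 0 0 0 0 0; 0 0 0 0 0 0 0; 0 0 0 0 0 0 0")

```text
t: 14.88
eef_pos: [0.4759, -0.0275, 0.1471]
eef_rot: [1.004, 2.974, 0.003]
wrist_force: [4.1, 6.6, -2.4]
gripper_width: 0.132
```

```bash
python3 -c "
from h import *
go(.4748,-.0286,.145,141.9)"
```

```text
t 14.88 pos [ 0.4759 -0.0275  0.1471] xaz 142.7 tilt [ 0.003  0.001 -1.   ] q7 0.63 F [ 4.1  6.6 -2.4] M [ 1.33 -0.79  0.08] g 0.13
world d [-1.1 -1.1 -2.1] tool d now [ 0.2 -1.6  2.1] tool d at final az [ 0.2 -1.6  2.1] turn rad 0.014 rotvec to target [0.002 0.002 0.014]
```

>>> arm_command(commands="0 0 0 0 0 0.168 0; 0 0 0 0 0 0.168 0; 0 0 0 0 0 0.168 0; 0 0 0 0 0 0.168 0; 0 0 0 0 0 0.168 0")

```text
t: 15.5
eef_pos: [0.4766, -0.027, 0.1472]
eef_rot: [2.135, 2.301, 0.007]
wrist_force: [11.7, 9.8, -10.4]
gripper_width: 0.131
```

>>> arm_command(commands="0 0 0 0 0 0.168 0; 0 0 0 0 0 0 0; 0 0 0 0 0 0 0; 0 0 0 0 0 0 0.45; 0 0 0 0 0 0 0.45")

```text
t: 16.12
eef_pos: [0.475, -0.0285, 0.1465]
eef_rot: [2.318, 2.12, 0.001]
wrist_force: [-0.8, -0.3, 0.2]
gripper_width: 0.449
```

>>> arm_command(commands="0 0 -30 0 0 0 0.45; 0 0 -32 0 0 0 0.45; -36 13 0 0 0 -0.177 0.45; -38 6 0 0 0 -0.177 0.45; -38.5 0 0 0 0 -0.177 0.45")

```text
t: 16.75
eef_pos: [0.5041, -0.1412, 0.2084]
eef_rot: [1.673, 2.659, -0.0]
wrist_force: [0.1, 0.9, -0.1]
gripper_width: 0.45
```

>>> arm_command(commands="0 0 0 0 0 -0.177 0.45; 0 0 0 0 0 -0.177 0.45; 0 0 0 0 0 -0.177 0.45; 0 0 0 0 0 -0.177 0.45; 0 0 0 0 0 -0.177 0.45")

```text
t: 17.38
eef_pos: [0.5039, -0.1401, 0.2082]
eef_rot: [0.373, 3.119, -0.0]
wrist_force: [-0.0, 0.7, 0.8]
gripper_width: 0.449
```

>>> arm_command(commands="0 0 0 0 0 -0.177 0.45; 0 0 0 0 0 0 0.45")

```text
t: 17.62
eef_pos: [0.5038, -0.1402, 0.208]
eef_rot: [0.107, 3.14, 0.0]
wrist_force: [1.1, 0.4, -0.2]
gripper_width: 0.444
```

```bash
python3 -c "
from h import *
go(.5046,-.1404,.145,176.3)
for n in ('top','side'):
    p,d=arm.get_image(n); cv2.imwrite(f'pics/{n}8.png',p)
    if n=='top': fit(p,d)
    u=p[130:270,180:340] if n=='top' else p[120:260,200:360]
    cv2.imwrite(f'pics/{n}8c.png',cv2.resize(u,None,fx=4,fy=4))"
```

```text
t 17.62 pos [ 0.5038 -0.1402  0.208 ] xaz 176.1 tilt [ 0.  0. -1.] q7 1.47 F [ 1.1  0.4 -0.2] M [-0.02  0.01 -0.02] g 0.44
world d [  0.8  -0.2 -63. ] tool d now [-0.8 -0.2 63. ] tool d at final az [-0.8 -0.2 63. ] turn rad -0.004 rotvec to target [ 0.     0.    -0.004]
centre [ 0.5457 -0.0702] phase 59.8 res mm [ 0.3  0.3  0.  -0.1 -0.3 -0.1]
nut fit [0.5869 0.0008] mean [0.5854 0.0008] rect [5.878e-01 2.000e-04] wing az 176.6 radial 59.8 turn(mod180) 63.3 116 [13. 72.]
nut fit [ 0.6166 -0.1113] mean [ 0.6163 -0.1113] rect [ 0.6169 -0.1111] wing az 89.5 radial -30.2 turn(mod180) 60.4 121 [71. 12.]
nut fit [ 0.4748 -0.029 ] mean [ 0.4752 -0.0289] rect [ 0.4751 -0.0288] wing az 85.9 radial 149.8 turn(mod180) 64.0 114 [70. 11.]
```

View pics/top8c.png

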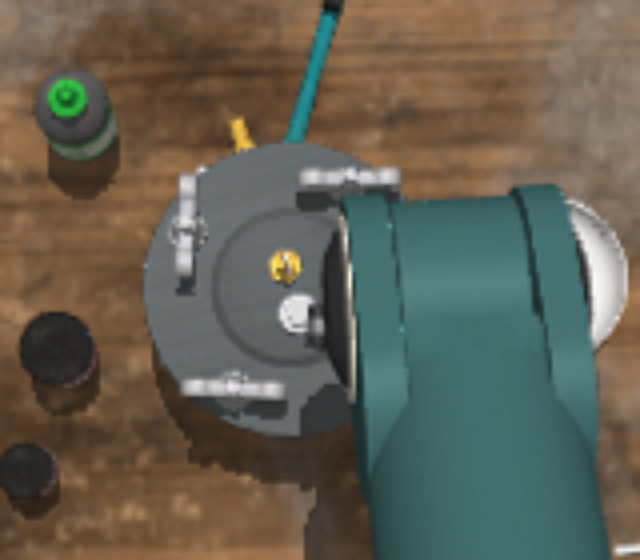

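View pics/side8c.png

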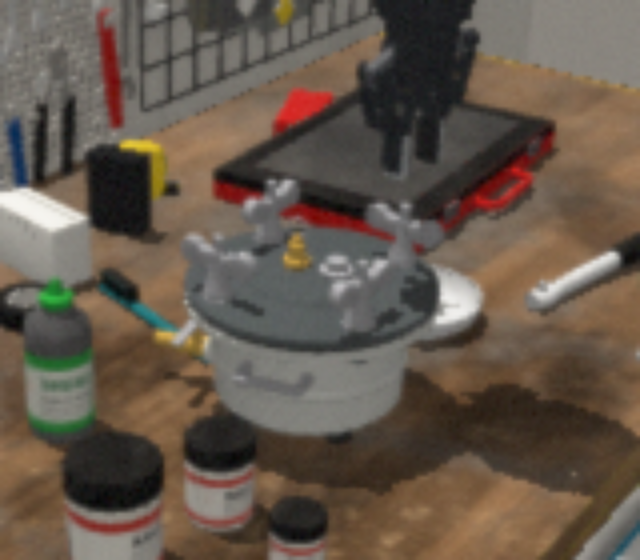

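First round done: C 63.6°, B 63.3°, A 60.4°, D 64.0° (all 1.05–1.12 rad). Second round, nut C.

>>> arm_command(commands="-0.8 0 6 0 0 0 0.45; 0 0 28 0 0 0 0.45; 0 0 28 0 0 0 0.45; 0 0 0 0 0 0 0.45; 0 0 0 0 0 0 0")

```text
t: 18.35
eef_pos: [0.5052, -0.1398, 0.1466]
eef_rot: [0.106, 3.139, -0.0]
wrist_force: [0.5, 0.4, -0.3]
gripper_width: 0.252
```

>>> arm_command(commands="0 0 0 0 0 0 0; 0 0 0 0 0 0 0; 0 0 0 0 0 0 0")

```text
t: 18.73
eef_pos: [0.5053, -0.14, 0.147]
eef_rot: [0.105, 3.138, -0.001]
wrist_force: [-1.5, -0.1, 7.4]
gripper_width: 0.133
```

```bash
python3 -c "
from h import *
go(.5046,-.1404,.145,176.3)"
```

```text
t 18.73 pos [ 0.5053 -0.14    0.147 ] xaz 176.2 tilt [ 0.002 -0.001 -1.   ] q7 1.4 F [-1.5 -0.1  7.4] M [ 0.17  0.35 -0.03] g 0.13
world d [-0.7 -0.4 -2. ] tool d now [ 0.7 -0.4  2. ] tool d at final az [ 0.7 -0.4  2. ] turn rad -0.003 rotvec to target [-0.001  0.002 -0.003]
```

>>> arm_command(commands="0 0 0 0 0 0.168 0; 0 0 0 0 0 0.168 0; 0 0 0 0 0 0.168 0; 0 0 0 0 0 0.168 0; 0 0 0 0 0 0.168 0")

```text
t: 19.35
eef_pos: [0.5058, -0.1392, 0.147]
eef_rot: [1.381, 2.819, 0.002]
wrist_force: [1.8, 5.9, 3.0]
gripper_width: 0.132
```

>>> arm_command(commands="0 0 0 0 0 0.168 0; 0 0 0 0 0 0 0; 0 0 0 0 0 0 0")

```text
t: 19.73
eef_pos: [0.506, -0.139, 0.147]
eef_rot: [1.606, 2.698, 0.003]
wrist_force: [2.6, 5.4, 3.7]
gripper_width: 0.128
```

```bash
python3 -c "
from h import *
go(.5869,.0011,.205,176.5)"
```

```text
t 19.73 pos [ 0.506 -0.139  0.147] xaz 118.5 tilt [ 0.003  0.    -1.   ] q7 0.5 F [2.6 5.4 3.7] M [ 1.19 -0.69  0.3 ] g 0.13
world d [ 80.9 140.1  58. ] tool d now [ 84.5 138.1 -57.7] tool d at final az [-72.2 144.8 -58. ] turn rad -1.013 rotvec to target [ 0.002  0.002 -1.013]
```

>>> arm_command(commands="0 0 0 0 0 0 0.45; 0 0 0 0 0 0 0.45; 0 0 -30 0 0 0 0.45; 0 0 -32 0 0 0 0.45; 21 34.5 0 0 0 -0.169 0.45")

```text
t: 20.35
eef_pos: [0.5256, -0.1074, 0.2102]
eef_rot: [1.376, 2.82, -0.002]
wrist_force: [0.3, 1.0, -1.4]
gripper_width: 0.449
```

>>> arm_command(commands="15 37.5 0 0 0 -0.169 0.45; 8.5 39.5 0 0 0 -0.169 0.45; 1.5 40.5 0 0 0 -0.169 0.45; 0 0 0 0 0 -0.169 0.45; 0 0 0 0 0 -0.169 0.45")

```text
t: 20.98
eef_pos: [0.5862, 0.0001, 0.2078]
eef_rot: [-0.086, -3.14, -0.0]
wrist_force: [0.3, -0.4, -0.2]
gripper_width: 0.447
```

>>> arm_command(commands="0 0 0 0 0 0 0.45")

```text
t: 21.1
eef_pos: [0.5861, -0.0005, 0.2077]
eef_rot: [-0.098, -3.14, -0.0]
wrist_force: [-0.8, -0.4, 0.2]
gripper_width: 0.446
```

```bash
python3 -c "
from h import *
go(.5869,.0011,.145,176.5)
for n in ('top',):
    p,d=arm.get_image(n); cv2.imwrite(f'pics/{n}9.png',p)
    fit(p,d)
    u=p[130:270,180:340] if n=='top' else p[120:260,200:360]
    cv2.imwrite(f'pics/{n}9c.png',cv2.resize(u,None,fx=4,fy=4))"
```

```text
t 21.1 pos [ 5.861e-01 -5.000e-04  2.077e-01] xaz 176.4 tilt [-0.  0. -1.] q7 1.16 F [-0.8 -0.4  0.2] M [ 0.02  0.   -0.02] g 0.45
world d [  0.8   1.6 -62.7] tool d now [-0.8  1.6 62.7] tool d at final az [-0.7  1.7 62.7] turn rad -0.001 rotvec to target [ 0.    -0.    -0.001]
centre [ 0.5459 -0.0767] phase 62.3 res mm [ 2.   0.6 -2.  -0.6]
nut fit [ 0.6186 -0.1147] mean [ 0.6164 -0.1155] rect [ 0.6166 -0.1153] wing az 89.4 radial -27.7 turn(mod180) 62.9 108 [63. 13.]
nut fit [ 0.5079 -0.1493] mean [ 0.5096 -0.1484] rect [ 0.5102 -0.1489] wing az 120.9 radial -117.7 turn(mod180) 121.4 82 [12. 51.]
```

View pics/top9c.png

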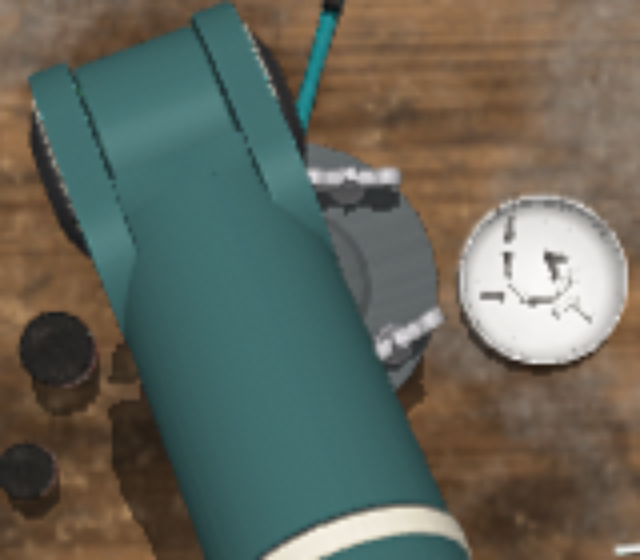

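C wings at azimuth 120.9° → 119° turned (2.08 rad). Nut B next.

>>> arm_command(commands="-0.8 1.6 6 0 0 0 0.45; 0 0 28 0 0 0 0.45; 0 0 28 0 0 0 0.45; 0 0 0 0 0 0 0.45; 0 0 0 0 0 0 0")

```text
t: 21.78
eef_pos: [0.5874, 0.0016, 0.1467]
eef_rot: [0.097, 3.139, 0.0]
wrist_force: [0.3, 0.4, 0.2]
gripper_width: 0.252
```

>>> arm_command(commands="0 0 0 0 0 0 0; 0 0 0 0 0 0 0; 0 0 0 0 0 0 0")

```text
t: 22.15
eef_pos: [0.5876, 0.0018, 0.1471]
eef_rot: [0.096, 3.138, 0.0]
wrist_force: [-1.6, 1.6, 7.4]
gripper_width: 0.13
```

```bash
python3 -c "
from h import *
go(.5869,.0011,.145,176.5)"
```

```text
t 22.15 pos [0.5876 0.0018 0.1471] xaz 176.5 tilt [ 0.002  0.    -1.   ] q7 1.11 F [-1.6  1.6  7.4] M [ 0.39  0.38 -0.03] g 0.13
world d [-0.7 -0.7 -2.1] tool d now [ 0.7 -0.7  2.1] tool d at final az [ 0.7 -0.7  2.1] turn rad 0.0 rotvec to target [0.    0.002 0.   ]
```

>>> arm_command(commands="0 0 0 0 0 0.168 0; 0 0 0 0 0 0.168 0; 0 0 0 0 0 0.168 0; 0 0 0 0 0 0.168 0; 0 0 0 0 0 0.168 0")

```text
t: 22.78
eef_pos: [0.5881, 0.0027, 0.1471]
eef_rot: [1.373, 2.823, 0.004]
wrist_force: [3.2, 6.8, 0.7]
gripper_width: 0.131
```

>>> arm_command(commands="0 0 0 0 0 0.168 0; 0 0 0 0 0 0 0; 0 0 0 0 0 0 0; 0 0 0 0 0 0 0.45; 0 0 0 0 0 0 0.45")

```text
t: 23.4
eef_pos: [0.5871, 0.0011, 0.1461]
eef_rot: [1.6, 2.703, -0.0]
wrist_force: [-0.2, 0.7, -0.7]
gripper_width: 0.448
```

>>> arm_command(commands="0 0 -30 0 0 0 0.45; 0 0 -32 0 0 0 0.45; -37.5 -9.5 0 0 0 0.172 0.45; -38.5 -3 0 0 0 0.172 0.45; -38.5 4 0 0 0 0.172 0.45")

```text
t: 24.02
eef_pos: [0.6165, -0.1124, 0.2081]
eef_rot: [2.243, 2.199, -0.0]
wrist_force: [-0.5, -0.2, -0.7]
gripper_width: 0.453
```

>>> arm_command(commands="0 0 0 0 0 0 0.45; 0 0 0 0 0 0 0.45")

```text
t: 24.28
eef_pos: [0.6162, -0.1103, 0.2078]
eef_rot: [-2.235, -2.207, -0.0]
wrist_force: [1.0, -0.0, 0.2]
gripper_width: 0.453
```

```bash
python3 -c "
from h import *
go(.6167,-.1108,.145,89.5)
for n in ('top',):
    p,d=arm.get_image(n); cv2.imwrite(f'pics/{n}10.png',p)
    fit(p,d)
    u=p[130:270,180:340] if n=='top' else p[120:260,200:360]
    cv2.imwrite(f'pics/{n}10c.png',cv2.resize(u,None,fx=4,fy=4))"
```

```text
t 24.27 pos [ 0.6162 -0.1103  0.2078] xaz 89.3 tilt [-0.  0. -1.] q7 -0.03 F [ 1.  -0.   0.2] M [ 0.03  0.02 -0.  ] g 0.45
world d [  0.5  -0.5 -62.8] tool d now [-0.5  0.5 62.8] tool d at final az [-0.5  0.5 62.8] turn rad -0.004 rotvec to target [-0.    -0.    -0.004]
centre [ 0.546  -0.0698] phase 60.1 res mm [ 0.2  0.1 -0.2 -0.1]
nut fit [0.5869 0.0013] mean [0.5865 0.0013] rect [0.5869 0.0011] wing az 121.3 radial 60.1 turn(mod180) 118.8 120 [13. 71.]
nut fit [ 0.4749 -0.029 ] mean [ 0.4752 -0.029 ] rect [ 0.4751 -0.0288] wing az 85.9 radial 150.1 turn(mod180) 64.2 115 [70. 11.]
```

View pics/top10c.png

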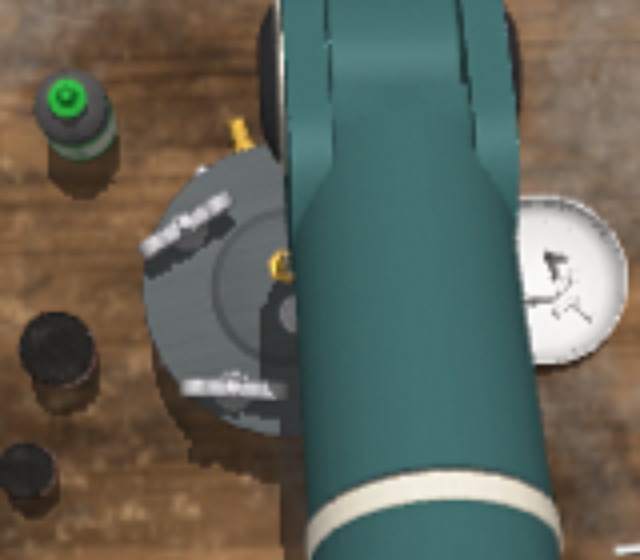

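B at 118.8° (2.07 rad), D still 64°. Nut A next.

>>> arm_command(commands="-0.5 0.5 6 0 0 0 0.45; 0 0 28 0 0 0 0.45; 0 0 28 0 0 0 0.45; 0 0 0 0 0 0 0.45; 0 0 0 0 0 0 0")

```text
t: 24.95
eef_pos: [0.6173, -0.1111, 0.1467]
eef_rot: [2.236, 2.206, 0.001]
wrist_force: [-0.1, 0.2, 0.4]
gripper_width: 0.248
```

>>> arm_command(commands="0 0 0 0 0 0 0; 0 0 0 0 0 0 0; 0 0 0 0 0 0 0")

```text
t: 25.32
eef_pos: [0.6186, -0.1112, 0.1474]
eef_rot: [2.234, 2.204, 0.005]
wrist_force: [9.2, -0.6, -4.4]
gripper_width: 0.133
```

```bash
python3 -c "
from h import *
go(.6167,-.1108,.145,89.5)"
```

```text
t 25.32 pos [ 0.6186 -0.1112  0.1474] xaz 89.2 tilt [ 0.004 -0.    -1.   ] q7 -0.05 F [ 9.2 -0.6 -4.4] M [ 0.04 -1.88  0.04] g 0.13
world d [-1.9  0.4 -2.4] tool d now [ 0.4 -1.9  2.4] tool d at final az [ 0.4 -1.9  2.4] turn rad -0.005 rotvec to target [ 0.004  0.    -0.005]
```

>>> arm_command(commands="0 0 0 0 0 0.175 0; 0 0 0 0 0 0.175 0; 0 0 0 0 0 0.175 0; 0 0 0 0 0 0.175 0; 0 0 0 0 0 0.175 0")

```text
t: 25.95
eef_pos: [0.6181, -0.1109, 0.1474]
eef_rot: [2.962, 1.043, 0.005]
wrist_force: [4.1, 1.2, -2.0]
gripper_width: 0.128
```

>>> arm_command(commands="0 0 0 0 0 0.175 0; 0 0 0 0 0 0 0; 0 0 0 0 0 0 0; 0 0 0 0 0 0 0.45; 0 0 0 0 0 0 0.45")

```text
t: 26.58
eef_pos: [0.6165, -0.1117, 0.1457]
eef_rot: [-3.04, -0.79, 0.001]
wrist_force: [0.5, -0.7, 0.0]
gripper_width: 0.449
```

>>> arm_command(commands="0 0 -30 0 0 0 0.45; 0 0 -32 0 0 0 0.45; -21 -35 0 0 0 -0.164 0.45; -15 -38 0 0 0 -0.164 0.45; -8 -40 0 0 0 -0.164 0.45")

```text
t: 27.2
eef_pos: [0.5097, -0.0492, 0.2077]
eef_rot: [-2.753, -1.513, 0.001]
wrist_force: [0.4, 0.3, -0.2]
gripper_width: 0.454
```

>>> arm_command(commands="-1.5 -41 0 0 0 -0.164 0.45; 0 0 0 0 0 -0.164 0.45; 0 0 0 0 0 -0.164 0.45; 0 0 0 0 0 0 0.45; 0 0 0 0 0 0 0.45")

```text
t: 27.82
eef_pos: [0.4757, -0.0288, 0.2077]
eef_rot: [-2.312, -2.126, 0.0]
wrist_force: [0.8, 0.8, 0.2]
gripper_width: 0.45
```

```bash
python3 -c "
from h import *
go(.4749,-.0288,.145,85.9)
for n in ('top',):
    p,d=arm.get_image(n); cv2.imwrite(f'pics/{n}11.png',p)
    fit(p,d)
    u=p[130:270,180:340] if n=='top' else p[120:260,200:360]
    cv2.imwrite(f'pics/{n}11c.png',cv2.resize(u,None,fx=4,fy=4))"
```

```text
t 27.82 pos [ 0.4757 -0.0288  0.2077] xaz 85.2 tilt [-0.  0. -1.] q7 -0.16 F [0.8 0.8 0.2] M [-0.05  0.    0.  ] g 0.45
world d [ -0.8   0.  -62.7] tool d now [-0.  -0.8 62.7] tool d at final az [-0.  -0.8 62.7] turn rad -0.012 rotvec to target [-0.    -0.    -0.012]
centre [ 0.5462 -0.0709] phase 60.9 res mm [ 0.8 -0.2 -0.6 -0.4 -0.2  0.7]
nut fit [ 0.6178 -0.1108] mean [ 0.6169 -0.1103] rect [ 0.6171 -0.1108] wing az 31.8 radial -29.1 turn(mod180) 119.0 121 [71. 12.]
nut fit [0.5861 0.0007] mean [0.5865 0.0012] rect [0.587  0.0012] wing az 121.6 radial 60.9 turn(mod180) 119.3 120 [12. 71.]
nut fit [ 0.5063 -0.1425] mean [ 0.5065 -0.1435] rect [ 0.5065 -0.1429] wing az 121.3 radial -119.1 turn(mod180) 119.5 100 [12. 65.]
```

View pics/top11c.png

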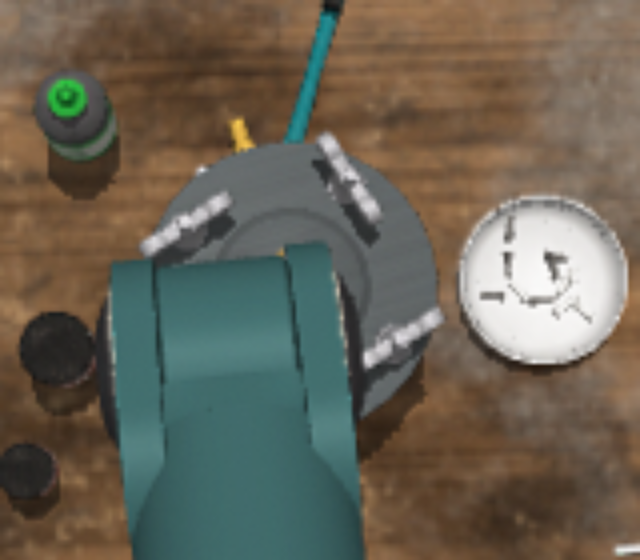

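A at ~118° (2.06 rad). Last nut, D.

>>> arm_command(commands="0 -0.8 6 0 0 -0.01 0.45; 0 0 28 0 0 0 0.45; 0 0 28 0 0 0 0.45; 0 0 0 0 0 0 0.45; 0 0 0 0 0 0 0")

```text
t: 28.5
eef_pos: [0.4754, -0.0285, 0.1465]
eef_rot: [2.298, 2.142, 0.001]
wrist_force: [-0.0, 0.3, -0.5]
gripper_width: 0.247
```

>>> arm_command(commands="0 0 0 0 0 0 0; 0 0 0 0 0 0 0; 0 0 0 0 0 0 0")

```text
t: 28.88
eef_pos: [0.4767, -0.0286, 0.1471]
eef_rot: [2.296, 2.14, 0.005]
wrist_force: [8.8, -0.8, -5.3]
gripper_width: 0.13
```

```bash
python3 -c "
from h import *
go(.4749,-.0288,.145,85.9)"
```

```text
t 28.88 pos [ 0.4767 -0.0286  0.1471] xaz 86.0 tilt [ 0.004 -0.    -1.   ] q7 -0.19 F [ 8.8 -0.8 -5.3] M [-0.04 -1.75 -0.01] g 0.13
world d [-1.8 -0.2 -2.1] tool d now [-0.3 -1.8  2.1] tool d at final az [-0.3 -1.8  2.1] turn rad 0.001 rotvec to target [ 0.004 -0.     0.001]
```

>>> arm_command(commands="0 0 0 0 0 0.168 0; 0 0 0 0 0 0.168 0; 0 0 0 0 0 0.168 0; 0 0 0 0 0 0.168 0; 0 0 0 0 0 0.168 0")

```text
t: 29.5
eef_pos: [0.4764, -0.0284, 0.1471]
eef_rot: [2.973, 1.012, 0.005]
wrist_force: [5.1, 0.8, -3.8]
gripper_width: 0.132
```

>>> arm_command(commands="0 0 0 0 0 0.168 0; 0 0 0 0 0 0 0; 0 0 0 0 0 0 0; 0 0 0 0 0 0 0.45; 0 0 0 0 0 0 0.45")

```text
t: 30.12
eef_pos: [0.4751, -0.0287, 0.1462]
eef_rot: [3.047, 0.767, 0.001]
wrist_force: [0.5, -0.2, -0.6]
gripper_width: 0.448
```

>>> arm_command(commands="0 0 -30 0 0 0 0.45; 0 0 -40 0 0 0 0.45; 0 0 -40 0 0 0 0.45; -22 33 -20 0 0 0 0.45; -22 33 0 0 0 0 0.45")

```text
t: 30.75
eef_pos: [0.4679, -0.1086, 0.2777]
eef_rot: [3.045, 0.768, 0.004]
wrist_force: [0.2, 0.5, -1.4]
gripper_width: 0.451
```

>>> arm_command(commands="-22 33 0 0 0 0 0.45; -22 33 0 0 0 0 0.45; -22 33 0 0 0 0 0.45; -22 33 0 0 0 0 0.45; -22 33 0 0 0 0 0.45")

```text
t: 31.38
eef_pos: [0.4483, -0.3062, 0.276]
eef_rot: [-3.046, -0.767, -0.0]
wrist_force: [0.3, 0.6, 0.2]
gripper_width: 0.449
```

>>> arm_command(commands="0 0 0 0 0 0 0.45; 0 0 0 0 0 0 0.45")

```text
t: 31.62
eef_pos: [0.4487, -0.3045, 0.2758]
eef_rot: [-3.046, -0.767, 0.0]
wrist_force: [0.4, -0.0, 0.4]
gripper_width: 0.45
```

```bash
python3 -c "
from h import *
go(.4749,-.0288,.145,85.9)
for n in ('top','side'):
    p,d=arm.get_image(n); cv2.imwrite(f'pics/{n}12.png',p)
    if n=='top': fit(p,d)"
```

```text
t 31.62 pos [ 0.4487 -0.3045  0.2758] xaz 28.3 tilt [-0.     0.001 -1.   ] q7 -0.52 F [ 0.4 -0.   0.4] M [ 0.05  0.01 -0.04] g 0.45
world d [  26.2  275.7 -130.8] tool d now [ 153.6 -230.4  130.9] tool d at final az [276.9   6.5 130.8] turn rad -1.006 rotvec to target [-0.    -0.    -1.006]
centre [ 0.5459 -0.0696] phase 60.0 res mm [-0.2 -0.   0.3  0.2  0.1 -0.4 -0.3  0.2]
nut fit [ 0.6169 -0.1106] mean [ 0.6168 -0.1104] rect [ 0.6173 -0.1108] wing az 31.7 radial -30.0 turn(mod180) 118.3 119 [70. 13.]
nut fit [0.5869 0.0014] mean [0.5864 0.0012] rect [0.5867 0.0012] wing az 121.5 radial 60.0 turn(mod180) 118.5 119 [13. 71.]
nut fit [ 0.5048 -0.1406] mean [ 0.5045 -0.1399] rect [ 0.5049 -0.1405] wing az 120.9 radial -120.0 turn(mod180) 119.1 114 [12. 71.]
nut fit [ 0.4749 -0.0285] mean [ 0.4752 -0.0287] rect [ 0.4751 -0.0286] wing az 30.9 radial 150.0 turn(mod180) 119.0 115 [70. 12.]
```

View pics/top12.png

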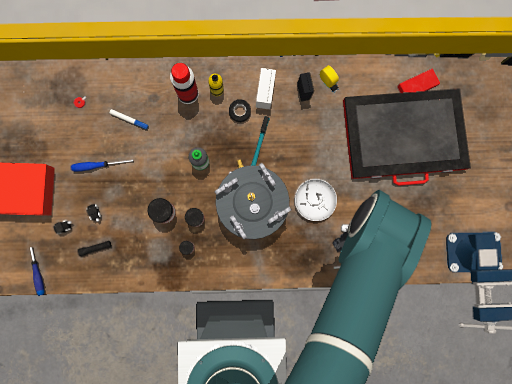

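View pics/side12.png

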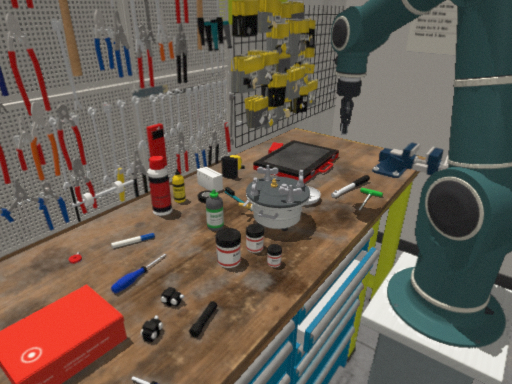

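All four nuts read 118–119° (2.06–2.08 rad). The bottle, jar, dish, brush and hex key are at the same pixels as at the start, and the arm is clear and at rest.

```bash
python3 -c "
from workcell import arm
print(arm.hand_in())"
```

```text
the job is handed in; nothing more can be done
None
```

All four wing nuts are tight and the job was handed in at about 31.6 s of the 72 s allowed. No verdict came back, so the figures below are my own camera measurements.

- **First round:** I turned the two opposite nuts C and B, then A and D. They ended at 63.6°, 63.3°, 60.4° and 64.0° (1.05–1.12 rad).
- **Second round:** I gripped each nut again by its turned wings, in the same crosswise order. They ended at C 119.1°, B 118.5°, A 118.3° and D 119.0° (2.06–2.08 rad). The threshold is 1.8 rad and the stop is at 2.1.
- **Last checks:** In the last pictures the things round the pot are where they were at the start, except that the arm hides the hex key in the top view; it shows unmoved in the side view. The arm is clear of everything with about 0.5 N at the wrist.
- **Forces:** The largest wrist force in any reading I saw was about 30 N, while turning nut A in the first round.
- **Slips:** Before nut A I miscounted the wrist-turn moves and stopped 20° short; I caught and corrected this before gripping. Two top-view readings with some nuts hidden by the arm gave a poorer fit (up to 2 mm off), but the final clear view agreed to within 0.4 mm.

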